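# Wedge the rocking riser

### The arm

A 7-joint arm with a two-finger parallel gripper is mounted at the origin on a cart in front of the work surface, level with it; the furniture and walls round the work are solid. World frame = base frame: x ahead of the robot, y to its left, z up, the work surface at z = 0. Lengths are in m, angles in rad, forces in N, time in s.
With the tool pointing down it reaches from about 0.4 to 0.85 m from the base axis. Payload 10.4 kg.
Tool frame: the origin (TCP) lies on the centre line of the jaws, within the pads' length; the fingertips stand 14 mm ahead of it and the grasp point (between the pads) lies 5 mm behind it (tip_reach is the z of the fingertips in the tool frame, in m); z points along the fingers, x is the direction in which the jaws open and shut, and the axes are right-handed (so a half turn about z gives the same grasp; the last joint's range is limited). The gripper opens to 87 mm and grips with 3 to 60 N. Pads are 19 mm wide; open, the fingers measure 117 mm over their backs; the gripper's body (75 mm by 190 mm) begins 51 mm behind the grasp point.
Start: joints at [-1.361, 0.332, -0.065, 1.46, 0.022, 1.35, -0.088], TCP at [0.144, 0.608, 0.237] pointing down, gripper open.
Joint ranges: [-2.6, 2.6], [-0.5, 2.12], [-1.47, 1.34], [0.16, 2.42], [-1.27, 4.41], [0.06, 2.06], [-2.6, 2.6]. Speed limits (rad/s): [2.22, 2.22, 2.79, 2.79, 3.14, 3.14, 3.14].

### API

Orientations are given as a unit quaternion [x, y, z, w].
In Python, from bench import * gives the robot as it stands.
- The arm moves only by the tool carry_out, never from a script. Its argument "rows" is a list of rows, each a list of 5 numbers: the closure, from -1 (fully open) to 1 (shut), so that 0 is half open, then the shift along the tool's x, y, z in units of 30 mm (1.0 is 30 mm), then the turn about the tool's z in units of 5 degrees (1.0 is 5 degrees). In form: [[jaw, x, y, z, turn], ...]. A call has 1 to 20 rows; each row shifts and turns the pose as measured when the row begins, along the tool's axes as they then stand; what a row does not reach is not made up. A row lasts 1/12 s, in which the tool goes at most 41.7 mm and 7.16 degrees, less where a joint would pass 70% of its speed; a pose out of reach is approached as far as the arm can. A call is refused whole if a number of a shift passes 1 or a number of a turn 1, either way. A call with a gripper value outside its range is refused whole. The fingers move at their own pace and stop on an object; "force" is the grip in N (left out, the last holds). Time passes only in rows, so rows that do not move let the fingers close. It gives the time, the measured TCP pose, the force and the opening at its end, in the units of the state.
- read_state(): the state, without advancing time (a new reading comes with each control period).
- camera(name): name is "scene" or "top" or "wrist"; returns the picture (480x640x3 uint8, blue, green, red); there is no depth.
- camera_info(name): a dict with "fx", "fy", "cx", "cy" (pixels), "extrinsics" (4x4, takes a point from camera to world coordinates); the wrist camera has in their place "tool_from_camera" (4x4, takes a point from camera to tool coordinates, whose origin is the TCP and whose axes are the tool frame's). Camera axes: x right, y down, z forward; pixel columns grow to the right and rows downward; lengths in m; the calibration is good to about 2 mm. A picture is of the moment at which its call begins: read the wrist's pose just before it. camera_info takes no time and is no camera call.
- close_job(): hands the job in, once; it reports no verdict.
Trained networks look in the newest picture that a camera, given by its name, has taken for a name from the list of things; names that differ only in an ending like _2 or _b are one class to them, and where a whole thing is asked for, a point or a joint stands for the part that bears it (a point fixed in the world has none). Each returns a list of dicts, best first, with "conf" (0 to 1); they miss things now and then, are a little off and sometimes report something else, mostly with a low value. They report only what shows in the picture. A call takes as long as a camera call. They do not tell look-alikes from the thing itself.
- recognise(query, camera): "box" ([centre column, centre row, width, height] in pixels, round what is visible of it).
- silhouettes(query, camera): "mask" (480x640 bool, what is visible of it) and "box" ([centre column, centre row, width, height] in pixels, round what is visible of it).
- pinpoint(query, camera): "xy" ([column, row] in pixels: a listed point, or the origin of a listed thing).
The state is a dict: "time": time; "joint_positions": joint angles; "joint_vel": joint speeds; "joint_torque": joint torques, N m; "ee_pos": TCP position; "eef_rot": TCP orientation; "ft_force": force on the tool from outside, world axes, zero at the start; "torque": the same for the moment, N m; "width": finger opening in m.
Only numpy, scipy, OpenCV 4.12 (cv2) and the standard library are available. Lean on these libraries where they do the work, as an engineer would, in place of code of your own. Each camera call takes 0.05 s, during which the arm holds its last target. There are 200 camera calls.

### The job

The low wooden riser on the worktop rocks because its front right foot is worn short. Without lifting anything, push the wooden wedge along the worktop, thin end first, under that foot until it is snug and the riser no longer rocks; then press down firmly on the riser's corner above that foot to check that it stays steady. Finish with the wedge in place, the riser level about where it stood and the things on and around it undisturbed.

Things in the scene. Friction and masses are not known exactly. Their poses are not given: they have to be found in the camera images.
- stand: loose light-wood riser, about 1.5 kg: board 150 mm (x) by 230 mm (y), top 62 mm up, on four round legs 26 mm across with rubber feet 22 mm across, axes at x = +-58, y = +-98 mm. Origin on the worktop under its centre; x roughly away from the robot. The foot at x = -58, y = -98 mm, nearest the wedge, is worn 4.5 to 8 mm short (amount unknown); the riser stands level on the other three
- stand_corner (a point): point on the top face of the riser's board, exactly above the axis of the worn foot (62 mm above the worktop): press here; the board's two edges are 17 mm away; before wedging, about 4 N here rocks the riser until the worn foot meets the worktop, so test with about 10 N
- wedge: loose wooden wedge, darker than the riser, right of it; 90 mm long, 60 mm wide, 0.15 kg. Origin on its underside at mid length; x points to the thin end (x = +45 mm, 2 mm thick). The ramp rises evenly to 13 mm at x = -19 mm; then a heel block 26 mm high to x = -45 mm. It passes under the riser's board; jammed under the foot it stays by friction
- wedge_nose (a point): middle of the wedge's thin end, 1 mm above its underside
- wedge_heel (a point): middle of the wedge's flat upright rear face (60 mm wide, 26 mm high), 13 mm above its underside: push here
- cream_can: whipped-cream can standing on the riser, 45 mm across, 211 mm high; origin at its underside
- sugar_shaker: white sugar shaker standing on the riser, 49 mm across, 88 mm high; origin at its underside
- cinnamon_jar: spice jar with a white lid, 47 mm across, 98 mm high, standing to the right of the wedge; origin at its underside; leave it alone
- sauce_honey: amber squeeze bottle, 44 mm across, 155 mm high; origin at its underside; leave it alone
- clear_cup: small clear plastic cup standing rim down, 73 mm across, 88 mm high; origin at its underside; leave it alone
- tape_roll: roll of packing tape lying flat, 61 mm across, 16 mm high; origin at its underside; leave it alone
- kitchen_timer: digital timer on a foot, 48 by 82 by 63 mm; origin at its underside; leave it alone
Mind the look-alikes: they are no part of the job. Leave any purple look-alike of the cream_can alone. There is more than one size of the wedge; the job needs the larger.

How it is judged:
By the outcome, as a careful person would: the job done as asked, in the order asked, and still so for the second after the job is handed in, with the robot touching nothing.
It also fails if it takes over 56 s, if anything falls off the work surface, if the arm or the gripper's body presses on something with over 40 N, if the wrist force passes 120 N, or if a joint passes its speed limit or range.

## Working session

There is one attempt and no reset: what is moved stays moved. The work goes in short steps, Python scripts to look and compute and a tool call to move; the robot and the scene stay as the last step left them, time stands still between calls to the robot, and variables do not carry over. Pictures are saved under pics/ and viewed, about 8 in all and at most 12, crops included, and the job is handed in when it is done.

Besides the shell and the picture viewer there is one more tool, called after "Request:" as name(argument=value, ...), one argument or row to a line, values as JSON. carry_out: Moves the arm, as the interface text tells. Its arguments: {"type":"object","properties":{"rows":{"type":"array","items":{"type":"array","items":{"type":"number"}}},"force":{"type":"number"}},"required":["rows"]}

```bash
mkdir -p pics; ls; python3 - <<'E'
from bench import *
import cv2,numpy as np
s=read_state();print(s)
for n in("scene","top"):
    im=camera(n);cv2.imwrite(f"pics/{n}0.png",im)
    i=camera_info(n);print(n,i)
    for q in("stand","wedge","stand_corner","wedge_nose","wedge_heel","cinnamon_jar"):
        f=pinpoint(q,n)
        print(q,[(np.round(d["xy"],1).tolist(),round(d["conf"],2)) for d in f[:4]])
print(camera_info("wrist"))
E
```

```text
pics
{'time': 0.0, 'joint_positions': array([-1.36059241,  0.33284734, -0.06471954,  1.46093531,  0.02159537,
        1.34991695, -0.08851566]), 'joint_vel': array([ 5.95367587e-04, -6.24311611e-05,  2.34836686e-04,  1.11157009e-03,
        2.08505128e-03,  1.48533383e-03,  3.19296055e-03]), 'joint_torque': array([ 4.19503476e-04, -6.23284006e+01,  2.47489032e-02, -3.89872599e+01,
       -6.12873165e-02,  4.01805143e-02,  1.55804942e-04]), 'ee_pos': array([0.14409846, 0.60777984, 0.23577217]), 'eef_rot': array([ 7.84437391e-01,  6.20207611e-01, -5.35861393e-04,  4.59278659e-04]), 'ft_force': array([0.40785305, 0.18401509, 0.03641994]), 'torque': array([ 0.04277099, -0.0269949 , -0.01125401]), 'width': 0.08719171593029533}
scene {'fx': 434.25729401744104, 'fy': 434.25729401744104, 'cx': 318.41167756859426, 'cy': 236.81594161125003, 'extrinsics': array([[ 0.60915636, -0.56411135,  0.5574109 , -0.17726354],
       [-0.79285673, -0.41767661,  0.4437617 , -0.37485099],
       [-0.01751351, -0.71226725, -0.70168985,  0.90533321],
       [ 0.        ,  0.        ,  0.        ,  1.        ]]
[... 789 characters left out ...]
.9, 234.1], 0.63)]
stand_corner [([267.9, 273.1], 0.87)]
wedge_nose [([308.3, 267.6], 0.89), ([152.6, 253.7], 0.8)]
wedge_heel [([146.7, 280.3], 0.91), ([346.3, 273.1], 0.7), ([417.1, 276.2], 0.67)]
cinnamon_jar [([418.1, 279.1], 0.91)]
{'fx': 335.5987873248492, 'fy': 335.5987873248492, 'cx': 313.8257715906156, 'cy': 244.94577651391737, 'tool_from_camera': array([[ 9.99999696e-01,  7.50285902e-04,  2.13523871e-04,
        -8.13621912e-04],
       [-7.79972021e-04,  9.66185946e-01,  2.57845127e-01,
        -7.00944217e-02],
       [-1.28461993e-05, -2.57845216e-01,  9.66186237e-01,
        -1.49141182e-01],
       [ 0.00000000e+00,  0.00000000e+00,  0.00000000e+00,
         1.00000000e+00]])}
```

View pics/top0.png

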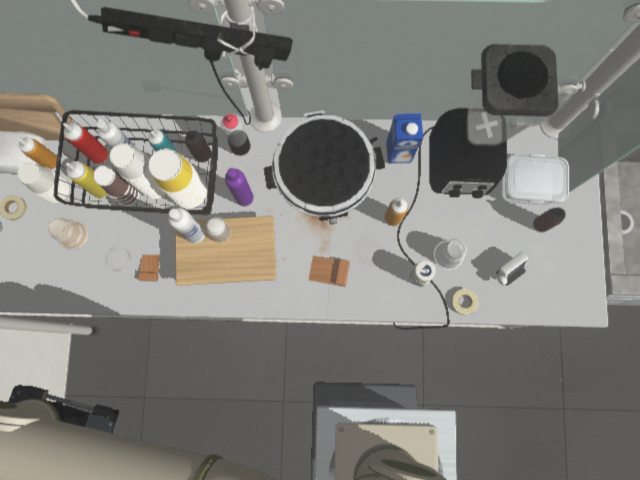

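View pics/scene0.png

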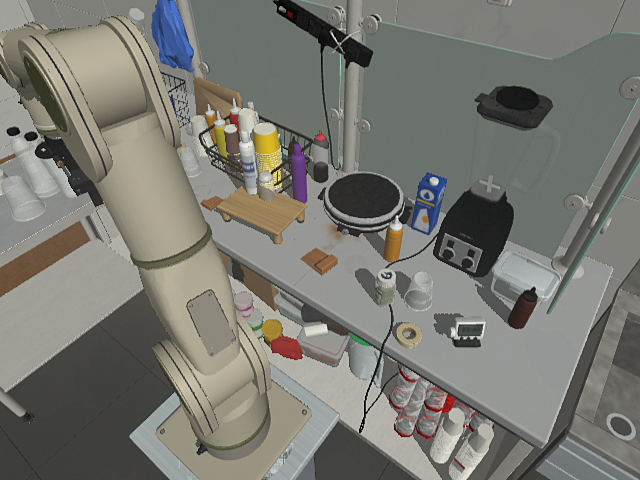

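```bash
cat > h.py <<'E'
from bench import *
import cv2,numpy as np
from scipy.spatial.transform import Rotation as R
def cam(n):
    i=camera_info(n)
    if n=="wrist":
        s=read_state();T=np.eye(4);T[:3,:3]=R.from_quat(s["eef_rot"]).as_matrix();T[:3,3]=s["ee_pos"]
        return i,T@i["tool_from_camera"]
    return i,i["extrinsics"]
def ray(p,z,n,C=None):
    i,T=C or cam(n)
    d=T[:3,:3]@[(p[0]-i["cx"])/i["fx"],(p[1]-i["cy"])/i["fy"],1]
    return T[:3,3]+d*(z-T[2,3])/d[2]
def proj(P,n,C=None):
    i,T=C or cam(n)
    c=(np.atleast_2d(P)-T[:3,3])@T[:3,:3]
    return np.c_[i["fx"]*c[:,0]/c[:,2]+i["cx"],i["fy"]*c[:,1]/c[:,2]+i["cy"]]
E
python3 - <<'E'
from h import *
for n,L in dict(top=dict(stand=(232.8,252.8,0),corner=(267.9,273.1,.062),wedge=(327,271.2,0),nose=(308.3,267.6,.001),heel=(346.3,273.1,.013),jar=(418.1,279.1,0)),
 scene=dict(stand=(264.6,217.1,0),corner=(273.3,226.6,.062),wedge=(318.6,258.7,0),nose=(307.7,251.4,.001),heel=(330.6,269,.013),jar=(381.6,301.5,0))).items():
    for k,(u,v,z) in L.items(): print(n,k,ray((u,v),z,n).round(4))
E
```

```text
top stand [0.5011 0.3704 0.    ]
top corner [0.446  0.2776 0.062 ]
top wedge [0.4623 0.1421 0.    ]
top nose [0.4697 0.1872 0.001 ]
top heel [0.4572 0.0963 0.013 ]
top jar [ 0.449 -0.076  0.   ]
scene stand [0.5114 0.3864 0.    ]
scene corner [0.4491 0.2868 0.062 ]
scene wedge [0.4723 0.1436 0.    ]
scene nose [0.4755 0.1854 0.001 ]
scene heel [0.4524 0.0868 0.013 ]
scene jar [ 0.4506 -0.0775  0.    ]
```

The top view shows the riser at about (225,250), with its worn corner near (268,273). Candidates for the wedge are the brown wedge at (328,271), which is longer, right of the riser and has its heel to the right, and the smaller one at (149,267), left of the riser. I choose (328,271). The cream can look-alike is the purple one at (238,186). The jar is at (424,271).

```bash
cat >> h.py <<'E'
def wpts(p):
    x,y,a=p;c,s=np.cos(a),np.sin(a)
    L=[(45,0),(45,2),(-19,13),(-19,26),(-45,26),(-45,0)]
    return np.array([[x+c*u/1e3-s*v,y+s*u/1e3+c*v,w/1e3] for u,w in L for v in(-.03,.03)])
def bpts(p,z=(.062,)):
    x,y,a=p;c,s=np.cos(a),np.sin(a)
    return np.array([[x+c*u-s*v,y+s*u+c*v,w] for w in z for u in(-.075,.075) for v in(-.115,.115)])
def fit(pts,p0,masks,ign={}):
    from scipy.optimize import minimize
    S=4
    def cost(p):
        t=0
        for n,(m,C) in masks.items():
            h=cv2.convexHull((proj(pts(p),n,C)*S*16+S*8-8).astype(np.int32)[:,None])
            r=np.zeros((480*S,640*S),np.uint8);cv2.fillConvexPoly(r,h,1,shift=4)
            r=cv2.resize(r.astype(np.float32),(640,480),interpolation=cv2.INTER_AREA)
            w=~ign[n] if n in ign else 1
            t+=(abs(r-m)*w).sum()/max(m.sum(),1)
        return t
    p0=np.array(p0);sx=np.vstack([p0]+[p0+d for d in np.diag([.012,.012,.12])])
    o=minimize(cost,p0,method="Nelder-Mead",options=dict(initial_simplex=sx,xatol=1e-5,fatol=1e-5))
    return o.x,o.fun
E
python3 - <<'E'
from h import *
W={};B={};I={}
k=np.ones((7,7),np.uint8)
for n,px,bx in(("top",(328,271),(240,260)),("scene",(318,262),(255,215))):
    im=camera(n)
    C=cam(n)
    for q in("wedge","stand","cream_can","sugar_shaker"):
        S=silhouettes(q,n)
        for d in S[:4]: print(n,q,round(d["conf"],2),np.round(d["box"]),d["mask"].sum())
        if q=="wedge":
            d=min(S,key=lambda d:np.hypot(d["box"][0]-px[0],d["box"][1]-px[1]));W[n]=(d["mask"].astype(float),C)
        if q=="stand": B[n]=(S[0]["mask"].astype(float),C);I[n]=np.zeros((480,640),bool)
        if q in("cream_can","sugar_shaker"):
            for d in S[:3]: I[n]|=cv2.dilate(d["mask"].astype(np.uint8),k)>0
for M in({"top":W["top"]},{"scene":W["scene"]},W):
    p,f=fit(wpts,(.465,.142,1.43),M);print("wedge",list(M),p.round(4),np.degrees(p[2]).round(1),round(f,3))
p,f=fit(bpts,(.505,.375,0),{"top":B["top"]},I);print("stand",p.round(4),round(f,3))
c,s=np.cos(p[2]),np.sin(p[2]);print("foot",p[0]-.058*c+.098*s,p[1]-.058*s-.098*c)
im=cv2.imread("pics/top0.png")
cv2.polylines(im,[cv2.convexHull(proj(bpts(p),"top").round().astype(np.int32)[:,None])],True,(0,0,255),1)
p,f=fit(wpts,(.465,.142,1.43),W)
cv2.polylines(im,[cv2.convexHull(proj(wpts(p),"top").round().astype(np.int32)[:,None])],True,(0,255,0),1)
a=cv2.resize(im[200:300,130:370],None,fx=3.3,fy=3.3)
cv2.imwrite("pics/fit0.png",a)
E
```

```text
top wedge 0.78 [149. 269.  21.  28.] 424
top wedge 0.63 [327. 272.  45.  30.] 974
top stand 0.7 [227. 251. 100.  72.] 5351
top cream_can 0.75 [238. 187.  25.  38.] 706
top cream_can 0.58 [186. 227.  40.  31.] 807
top sugar_shaker 0.84 [218. 229.  26.  24.] 450
scene wedge 0.89 [319. 259.  35.  27.] 574
scene wedge 0.55 [212. 201.  20.  14.] 185
scene stand 0.73 [264. 217.  90.  58.] 2540
scene cream_can 0.77 [298. 173.  18.  54.] 709
scene cream_can 0.61 [248. 160.  21.  65.] 830
scene sugar_shaker 0.97 [264. 185.  19.  27.] 410
scene sugar_shaker 0.44 [418. 290.  26.  40.] 889
wedge ['top'] [0.4623 0.1382 1.4312] 82.0 0.048
wedge ['scene'] [0.4655 0.1419 1.3961] 80.0 0.09
wedge ['top', 'scene'] [0.4631 0.1395 1.4332] 82.1 0.191
stand [0.4964 0.3798 0.0757] 0.02
foot 0.44602260127737986 0.2777290394775667
```

View pics/fit0.png

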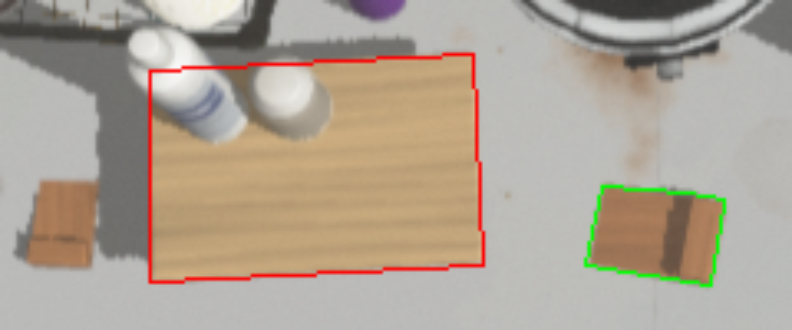

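The fits match both outlines well. The wedge is at (0.463, 0.139) with yaw 82°, and the worn foot is at (0.446, 0.278). I'll push along a heading of about 97°, using both half-closed fingers on the heel so the wedge aligns itself to them.

```bash
cat >> h.py <<'E'
def yang(s=None):
    s=s or read_state();m=R.from_quat(s["eef_rot"]).as_matrix();return np.degrees(np.arctan2(m[1,1],m[0,1])),np.degrees(np.arccos(-m[2,2]))
def plan(tgt,ang,N):
    s=read_state();p=s["ee_pos"].copy();M=R.from_quat(s["eef_rot"]);d=(np.array(tgt)-p)/N
    da=(ang-yang(s)[0]+180)%360-180
    for i in range(N):
        t=M.inv().apply(d)/.03
        print((t.round(2)).tolist(),round(-da/N/5,2))
        M=M*R.from_euler("z",-da/N,degrees=True)
def st():
    s=read_state();print("t",round(s["time"],2),"p",s["ee_pos"].round(4),"yang,tilt",np.round(yang(s),1),"F",s["ft_force"].round(1),"w",round(s["width"],4),"q",s["joint_positions"].round(2))
E
python3 -c "
from h import *
plan((.466,.058,.22),-83,18)"
```

```text
[-0.85, 0.81, 0.03] 0.77
[-0.8, 0.87, 0.03] 0.77
[-0.74, 0.92, 0.03] 0.77
[-0.67, 0.97, 0.03] 0.77
[-0.61, 1.01, 0.03] 0.77
[-0.54, 1.05, 0.03] 0.77
[-0.46, 1.09, 0.03] 0.77
[-0.39, 1.11, 0.03] 0.77
[-0.31, 1.14, 0.03] 0.77
[-0.24, 1.16, 0.03] 0.77
[-0.16, 1.17, 0.03] 0.77
[-0.08, 1.18, 0.03] 0.77
[0.0, 1.18, 0.03] 0.77
[0.08, 1.18, 0.03] 0.77
[0.16, 1.17, 0.03] 0.77
[0.24, 1.16, 0.03] 0.77
[0.32, 1.14, 0.03] 0.77
[0.39, 1.11, 0.03] 0.77
```

Request:
carry_out(
  rows=[
    [0.4,-0.7,0.7,0,0.6],
    [0.4,-0.7,0.7,0,0.6],
    [0.4,-0.65,0.75,0,0.6],
    [0.4,-0.6,0.8,0,0.6],
    [0.4,-0.55,0.85,0,0.6],
    [0.4,-0.5,0.9,0,0.6],
    [0.4,-0.45,0.9,0,0.6],
    [0.4,-0.4,0.95,0,0.6],
    [0.4,-0.3,0.95,0,0.6],
    [0.4,-0.25,1,0,0.6],
    [0.4,-0.2,1,0,0.6],
    [0.4,-0.15,1,0,0.6],
    [0.4,-0.1,1,0,0.6],
    [0.4,0,1,0,0.6],
    [0.4,0,1,0,0.6],
  ],
  force=20,
)

```text
time: 2.45
ee_pos: [0.3925, 0.2134, 0.2352]
eef_rot: [0.965, 0.261, 0.0, -0.003]
ft_force: [0.4, 0.5, 0.8]
width: 0.0264
```

```bash
python3 -c "
from h import *
st();plan((.466,.058,.15),-83,12)"
```

```text
t 2.45 p [0.3925 0.2134 0.2352] yang,tilt [-59.8   0.4] F [0.4 0.5 0.8] w 0.0264 q [-0.93 -0.08  0.32  1.92  0.02  1.3  -0.09]
[-0.04, 0.48, 0.23] 0.39
[-0.03, 0.48, 0.23] 0.39
[-0.01, 0.48, 0.23] 0.39
[0.01, 0.48, 0.23] 0.39
[0.02, 0.48, 0.23] 0.39
[0.04, 0.48, 0.23] 0.39
[0.06, 0.48, 0.23] 0.39
[0.07, 0.47, 0.23] 0.39
[0.09, 0.47, 0.23] 0.39
[0.1, 0.47, 0.23] 0.39
[0.12, 0.46, 0.23] 0.39
[0.13, 0.46, 0.23] 0.39
```

Request:
carry_out(
  rows=[
    [0.4,-0.05,0.9,0.3,0.75],
    [0.4,0,0.9,0.4,0.75],
    [0.4,0,0.9,0.5,0.75],
    [0.4,0.1,0.9,0.5,0.75],
    [0.4,0.15,0.9,0.5,0.7],
    [0.4,0.2,0.9,0.5,0.7],
    [0.4,0.1,0.4,0.5,0.4],
  ],
)

```text
time: 3.03
ee_pos: [0.4722, 0.0437, 0.1397]
eef_rot: [0.999, 0.041, 0.005, -0.006]
ft_force: [0.1, 0.0, -0.3]
width: 0.0261
```

```bash
python3 - <<'E'
from h import *
st();plan((.466,.058,.02),-83,10)
C=cam("wrist");im=camera("wrist");
p=(.463,.139,1.432)
cv2.imwrite("pics/w1.png",im)
S=silhouettes("wedge","wrist")
for d in S[:3]: print(round(d["conf"],2),np.round(d["box"]))
if S:
    p,f=fit(wpts,p,{"wrist":(S[0]["mask"].astype(float),C)});print(p.round(4),np.degrees(p[2]).round(1),round(f,3))
E
```

```text
t 3.03 p [0.4722 0.0437 0.1397] yang,tilt [-85.3   1. ] F [ 0.1  0.  -0.3] w 0.0261 q [-0.71  0.06  0.55  2.   -0.05  1.07 -0.05]
[-0.02, -0.04, 0.4] -0.05
[-0.02, -0.04, 0.4] -0.05
[-0.02, -0.04, 0.4] -0.05
[-0.02, -0.04, 0.4] -0.05
[-0.02, -0.04, 0.4] -0.05
[-0.02, -0.04, 0.4] -0.05
[-0.02, -0.04, 0.4] -0.05
[-0.02, -0.05, 0.4] -0.05
[-0.02, -0.05, 0.4] -0.05
[-0.02, -0.05, 0.4] -0.05
0.72 [311. 124. 103. 136.]
[0.464  0.1382 1.4228] 81.5 0.032
```

View pics/w1.png

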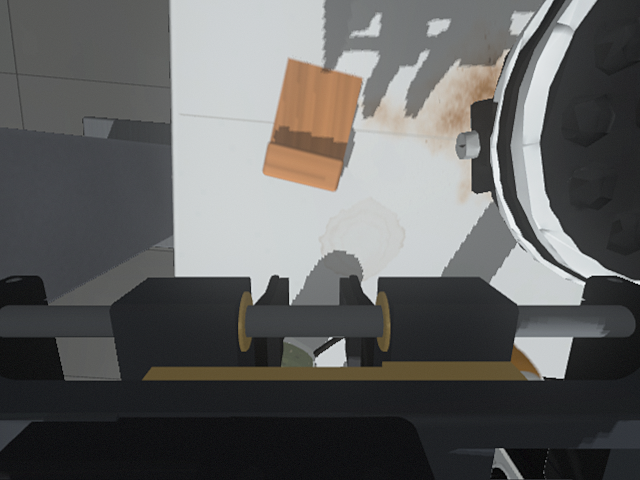

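Wrist view: wedge at (312,124), heel toward the gripper, and the wrist fit agrees with the first one. A pan-side knob is at (468,146), so I'll check that the gripper body clears it.

```bash
python3 - <<'E'
from h import *
for z in(.03,.06,.09):
    print(z,"wrist",[ray(q,z,"wrist").round(3)[:2].tolist() for q in((455,146),(472,190),(472,100),(500,100))],"top",[ray(q,z,"top").round(3)[:2].tolist() for q in((335,221),(325,217),(350,213))])
st()
E
```

```text
0.03 wrist [[0.569, 0.13], [0.588, 0.099], [0.575, 0.163], [0.595, 0.164]] top [[0.579, 0.126], [0.588, 0.15], [0.6, 0.091]]
0.06 wrist [[0.557, 0.128], [0.573, 0.101], [0.562, 0.157], [0.58, 0.158]] top [[0.573, 0.127], [0.582, 0.15], [0.593, 0.092]]
0.09 wrist [[0.544, 0.126], [0.559, 0.102], [0.549, 0.151], [0.565, 0.152]] top [[0.566, 0.127], [0.575, 0.15], [0.585, 0.093]]
t 3.13 p [0.4704 0.0443 0.1381] yang,tilt [-85.2   0.8] F [ 0.1 -0.1 -0. ] w 0.0265 q [-0.71  0.07  0.55  2.01 -0.05  1.07 -0.05]
```

Request:
carry_out(
  rows=[
    [0.4,-0.2,0,0.6,-0.25],
    [0.4,-0.1,0,0.8,-0.2],
    [0.4,0,0,0.8,0],
    [0.4,0,0,0.8,0],
    [0.4,0,0,0.5,0],
  ],
)

```text
time: 3.55
ee_pos: [0.4656, 0.0502, 0.0356]
eef_rot: [0.998, 0.066, 0.008, -0.008]
ft_force: [-0.1, 0.3, -0.2]
width: 0.0261
```

```bash
python3 - <<'E'
from h import *
st();plan((.466,.058,.019),-83,3)
E
```

```text
t 3.55 p [0.4656 0.0502 0.0356] yang,tilt [-82.4   1.4] F [-0.1  0.3 -0.2] w 0.0261 q [-0.68  0.22  0.53  2.11 -0.17  0.83  0.09]
[0.01, -0.08, 0.19] 0.04
[0.01, -0.08, 0.19] 0.04
[0.01, -0.08, 0.19] 0.04
```

Request:
carry_out(
  rows=[
    [0.4,0,0,0.4,0],
    [0.4,0,-0.2,0.15,0],
    [0.4,0,-0.3,0,0],
    [0.4,0,-0.3,0,0],
    [0.4,0,-0.3,0,0],
  ],
)

```text
time: 3.97
ee_pos: [0.4601, 0.0892, 0.0192]
eef_rot: [0.998, 0.069, 0.007, -0.009]
ft_force: [0.7, -0.4, -0.2]
width: 0.0262
```

```bash
python3 - <<'E'
from h import *
st()
E
```

```text
t 3.97 p [0.4601 0.0892 0.0192] yang,tilt [-82.    1.3] F [ 0.7 -0.4 -0.2] w 0.0262 q [-0.73  0.25  0.5   2.12 -0.19  0.79  0.02]
```

Request:
carry_out(
  rows=[
    [0.4,0,-0.25,0,0],
    [0.4,0,-0.25,0,0],
    [0.4,0,0,0,0],
  ],
)

```text
time: 4.22
ee_pos: [0.4585, 0.1101, 0.0218]
eef_rot: [0.997, 0.072, 0.009, -0.01]
ft_force: [0.3, -0.0, 0.4]
width: 0.0262
```

```bash
cat > look.py <<'E'
from h import *
import sys
def wedge(p0,cams=("top","scene","wrist")):
    M={}
    for n in cams:
        C=cam(n);camera(n)
        S=silhouettes("wedge",n);u=proj([[p0[0],p0[1],.01]],n,C)[0]
        S=[d for d in S if np.hypot(d["box"][0]-u[0],d["box"][1]-u[1])<60]
        if not S: print(n,"none");continue
        M[n]=(S[0]["mask"].astype(float),C)
        p,f=fit(wpts,p0,{n:M[n]});print(n,p[:2].round(4),np.degrees(p[2]).round(1),round(f,3))
    return M
if __name__=="__main__":
    st();wedge((float(sys.argv[1]),float(sys.argv[2]),np.radians(float(sys.argv[3]))),sys.argv[4].split(","));
    s=read_state();print("TCP+heel-> wedge if flush:",(s["ee_pos"][:2]+(.0545)*np.array([np.cos(np.radians(yang()[0]+180)),np.sin(np.radians(yang()[0]+180))])).round(4))
    cv2.imwrite(sys.argv[5],camera("wrist"))
E
python3 look.py .46 .165 92 top,wrist pics/w2.png
```

```text
t 4.22 p [0.4585 0.1101 0.0218] yang,tilt [-81.7   1.6] F [ 0.3 -0.   0.4] w 0.0262 q [-0.76  0.25  0.49  2.11 -0.19  0.8  -0.02]
top [0.4444 0.1865] 97.8 0.422
wrist [0.45   0.1654] 98.3 0.039
TCP+heel-> wedge if flush: [0.451  0.1614]
```

View pics/w2.png

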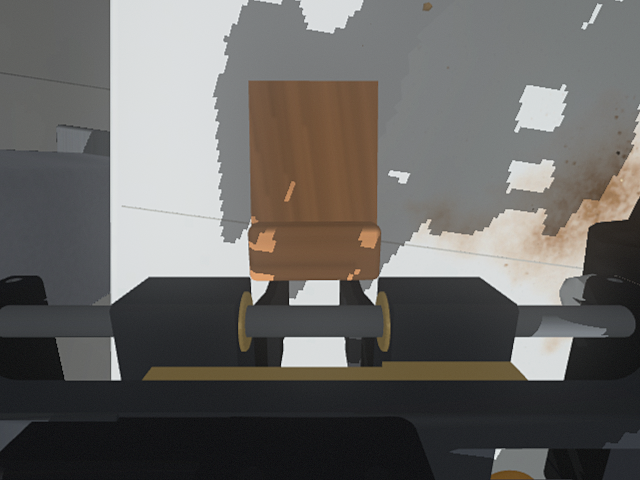

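The wedge now sits flush and centred on both fingers (columns 249–380) with its nose at row 80. The wrist fit gives (0.450, 0.165) at 98°. I'll steer back to a heading of about 94° while advancing.

Request:
carry_out(
  rows=[
    [0.4,0,-0.2,0.04,0.2],
    [0.4,0,-0.2,0.04,0.2],
    [0.4,0,-0.2,0.02,0.2],
    [0.4,0,-0.2,0,0.2],
    [0.4,0,-0.1,0,0.1],
  ],
)

```text
time: 4.88
ee_pos: [0.4562, 0.1299, 0.0185]
eef_rot: [1.0, 0.026, 0.008, -0.009]
ft_force: [-0.3, -1.1, 0.4]
width: 0.0259
```

```bash
python3 look.py .449 .2 94 wrist pics/w3.png
```

```text
t 4.88 p [0.4562 0.1299 0.0185] yang,tilt [-87.1   1.4] F [-0.3 -1.1  0.4] w 0.0259 q [-0.81  0.26  0.49  2.1  -0.19  0.79 -0.15]
wrist [0.4528 0.1857] 92.7 0.044
TCP+heel-> wedge if flush: [0.4534 0.1844]
```

View pics/w3.png

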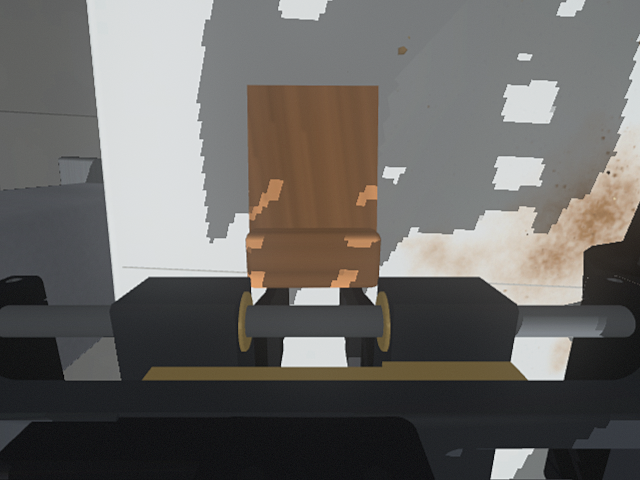

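Request:
carry_out(
  rows=[
    [0.4,0,-0.2,0,-0.1],
    [0.4,0,-0.25,0,0],
    [0.4,0,-0.25,0,0],
    [0.4,0,-0.25,0,0],
    [0.4,0,-0.2,0,0],
    [0.4,0,0,0,0],
  ],
)

```text
time: 5.53
ee_pos: [0.4539, 0.1668, 0.0191]
eef_rot: [0.999, 0.031, 0.008, -0.009]
ft_force: [0.4, 0.2, 0.8]
width: 0.0261
```

```bash
python3 look.py .45 .22 94 wrist pics/w4.png
```

```text
t 5.53 p [0.4539 0.1668 0.0191] yang,tilt [-86.4   1.4] F [0.4 0.2 0.8] w 0.0261 q [-0.86  0.28  0.47  2.08 -0.19  0.8  -0.22]
wrist [0.4497 0.2225] 93.4 0.044
TCP+heel-> wedge if flush: [0.4507 0.22  ]
```

The wedge is lined up with the foot to within about 1 mm. Next come small steps while I watch the force.

Request:
carry_out(
  rows=[
    [0.4,0,-0.15,0,0],
    [0.4,0,-0.1,0,0],
    [0.4,0,-0.1,0,0],
    [0.4,0,-0.1,0,0],
  ],
)

```text
time: 6.02
ee_pos: [0.4532, 0.1778, 0.0192]
eef_rot: [1.0, 0.029, 0.008, -0.008]
ft_force: [0.2, -1.4, -0.6]
width: 0.0266
```

Request:
carry_out(
  rows=[
    [0.4,0,-0.07,0,0],
  ],
)

```text
time: 6.1
ee_pos: [0.4531, 0.1802, 0.0192]
eef_rot: [1.0, 0.029, 0.008, -0.008]
ft_force: [0.7, -0.4, -0.0]
width: 0.0261
```

Request:
carry_out(
  rows=[
    [0.4,0,-0.07,0,0],
  ],
)

```text
time: 6.18
ee_pos: [0.4529, 0.1826, 0.0192]
eef_rot: [1.0, 0.029, 0.008, -0.008]
ft_force: [0.2, -1.4, -1.3]
width: 0.0258
```

Request:
carry_out(
  rows=[
    [0.4,0,-0.06,0,0],
  ],
)

```text
time: 6.27
ee_pos: [0.4528, 0.1846, 0.0192]
eef_rot: [1.0, 0.029, 0.008, -0.008]
ft_force: [0.0, -0.9, -0.4]
width: 0.0262
```

Request:
carry_out(
  rows=[
    [0.4,0,-0.06,0,0],
  ],
)

```text
time: 6.35
ee_pos: [0.4526, 0.1866, 0.0193]
eef_rot: [1.0, 0.029, 0.008, -0.008]
ft_force: [-0.4, -1.5, -0.9]
width: 0.0259
```

Request:
carry_out(
  rows=[
    [0.4,0,-0.06,0,0],
  ],
)

```text
time: 6.43
ee_pos: [0.4525, 0.1886, 0.0193]
eef_rot: [1.0, 0.029, 0.008, -0.008]
ft_force: [0.1, -0.1, -1.0]
width: 0.0263
```

Request:
carry_out(
  rows=[
    [0.4,0,-0.06,0,0],
  ],
)

```text
time: 6.52
ee_pos: [0.4524, 0.1906, 0.0193]
eef_rot: [1.0, 0.029, 0.008, -0.008]
ft_force: [-0.1, -1.7, -1.3]
width: 0.0264
```

Request:
carry_out(
  rows=[
    [0.4,0,-0.06,0,0],
  ],
)

```text
time: 6.6
ee_pos: [0.4522, 0.1925, 0.0193]
eef_rot: [1.0, 0.029, 0.007, -0.008]
ft_force: [-0.1, -0.4, -1.1]
width: 0.0261
```

Request:
carry_out(
  rows=[
    [0.4,0,-0.06,0,0],
  ],
)

```text
time: 6.68
ee_pos: [0.4521, 0.1945, 0.0193]
eef_rot: [1.0, 0.029, 0.007, -0.008]
ft_force: [0.1, -0.8, -0.7]
width: 0.0262
```

Request:
carry_out(
  rows=[
    [0.4,0,-0.05,0,0],
  ],
)

```text
time: 6.77
ee_pos: [0.452, 0.1962, 0.0194]
eef_rot: [1.0, 0.029, 0.008, -0.008]
ft_force: [-0.1, -1.1, -0.3]
width: 0.0262
```

Request:
carry_out(
  rows=[
    [0.4,0,-0.05,0,0],
  ],
)

```text
time: 6.85
ee_pos: [0.4519, 0.1978, 0.0193]
eef_rot: [1.0, 0.029, 0.007, -0.008]
ft_force: [0.5, -1.4, -0.2]
width: 0.0259
```

```bash
python3 - <<'E'
from h import *
from look import wedge
st();wedge((.448,.248,np.radians(93.4)),("wrist",))
im=camera("top")
S=silhouettes("stand","top");B=S[0]["mask"];I=np.zeros((480,640),bool)
for q in("cream_can","sugar_shaker","wedge"):
    for d in silhouettes(q,"top"): I|=cv2.dilate(d["mask"].astype(np.uint8),np.ones((7,7)))>0
I[:,262:]=1
p,f=fit(bpts,(.4964,.3798,.0757),{"top":(B.astype(float),cam("top"))},{"top":I});print(p.round(4),round(f,3))
w=camera("wrist");a=cv2.resize(im[180:310,140:400],(780,390));sc=camera("scene")
b=cv2.resize(sc[150:310,180:400],(780,567));cv2.imwrite("pics/t5.png",b);cv2.imwrite("pics/w5.png",w);cv2.imwrite("pics/top5.png",a)
E
```

```text
t 6.85 p [0.4519 0.1978 0.0193] yang,tilt [-86.6   1.3] F [ 0.5 -1.4 -0.2] w 0.0259 q [-0.9   0.3   0.45  2.06 -0.19  0.8  -0.28]
wrist [0.4475 0.2516] 93.6 0.624
[0.4968 0.3783 0.093 ] 0.016
```

View pics/w5.png

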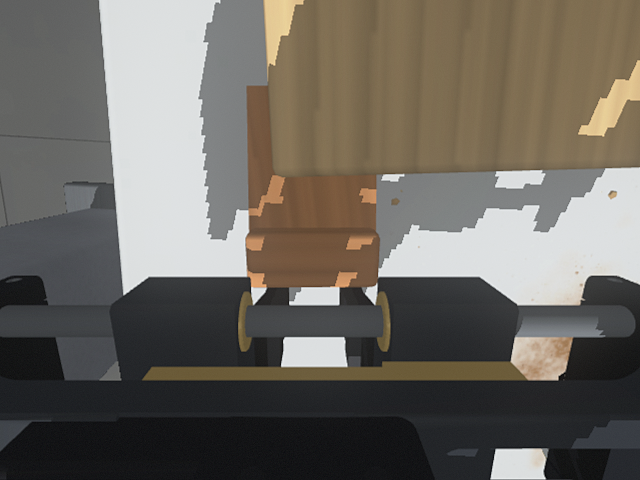

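The wrist view shows the wedge's thin part under the board, with the board's corner at about (274,174) and the wedge spanning columns 247–380. I'll work out where the foot is from that corner.

```bash
python3 - <<'E'
from h import *
for z in(.062,.05):
  c=ray((274,174),z,"wrist");e=ray((600,168),z,"wrist");d=(e-c)[:2];d/=np.hypot(*d);n=np.array([-d[1],d[0]])
  print(z,c.round(4),"x-axis deg",np.degrees(np.arctan2(d[1],d[0])).round(1),"foot",(c[:2]+.017*d+.017*n).round(4))
print("pred corner px",proj(bpts((.4964,.3798,.0757)),"wrist").round(0)[0])
s=read_state();a=np.radians(yang(s)[0]+180);u=np.array([np.cos(a),np.sin(a)])
for off in(.0095,.011):print("heel",(s["ee_pos"][:2]+off*u).round(4),"nose",(s["ee_pos"][:2]+(off+.09)*u).round(4))
E
```

```text
0.062 [0.435  0.2599 0.062 ] x-axis deg 4.4 foot [0.4506 0.2781]
0.05 [0.4338 0.2594 0.05  ] x-axis deg 4.4 foot [0.4495 0.2776]
pred corner px [259. 174.]
heel [0.4514 0.2072] nose [0.4462 0.2971]
heel [0.4513 0.2087] nose [0.4461 0.2986]
```

Request:
carry_out(
  rows=[
    [0.4,0,-0.05,0,0],
  ],
)

```text
time: 7.38
ee_pos: [0.4519, 0.1985, 0.0194]
eef_rot: [1.0, 0.029, 0.007, -0.008]
ft_force: [1.2, -5.7, 1.7]
width: 0.0262
```

Request:
carry_out(
  rows=[
    [0.4,0,-0.05,0,0],
  ],
)

```text
time: 7.47
ee_pos: [0.4519, 0.1988, 0.0194]
eef_rot: [1.0, 0.028, 0.007, -0.007]
ft_force: [-0.8, -8.0, 6.0]
width: 0.0266
```

Contact: the force climbs to 8 N with almost no further travel, so the wedge is snug. Next I check the riser and the wedge, then back off.

Request:
carry_out(
  rows=[
    [0.4,0,0.3,0,0],
    [0.4,0,0.5,0,0],
    [0.6,0,0.4,-0.8,0],
    [1,0,0,-1,0],
    [1,0,0,-1,0],
    [1,0,0,-1,0],
    [1,0,-0.3,-0.6,0],
    [1,0,0,0,0],
  ],
)

```text
time: 8.13
ee_pos: [0.4503, 0.1643, 0.155]
eef_rot: [1.0, 0.027, 0.005, -0.006]
ft_force: [0.4, 0.3, 0.0]
width: 0.0014
```

```bash
cat > chk.py <<'E'
from h import *
import sys
def stand():
    camera("top");S=silhouettes("stand","top");B=S[0]["mask"];I=np.zeros((480,640),bool)
    for q in("cream_can","sugar_shaker"):
        for d in silhouettes(q,"top"): I|=cv2.dilate(d["mask"].astype(np.uint8),np.ones((7,7)))>0
    I[:,262:]=1
    p,f=fit(bpts,(.4964,.3798,.0757),{"top":(B.astype(float),cam("top"))},{"top":I});print("stand",p.round(4),round(f,3))
st();stand()
cv2.imwrite(sys.argv[1],camera("wrist"))
for q in("stand_corner","wedge_heel"):
    print(q,[(np.round(d["xy"]),round(d["conf"],2),ray(d["xy"],.062 if q[0]=="s" else .013,"wrist").round(4)) for d in pinpoint(q,"wrist")[:2]])
E
python3 chk.py pics/w6.png
```

```text
t 8.13 p [0.4503 0.1643 0.155 ] yang,tilt [-86.9   0.9] F [0.4 0.3 0. ] w 0.0014 q [-0.92  0.06  0.5   1.97 -0.04  1.1  -0.35]
stand [0.4973 0.3781 0.0741] 0.015
stand_corner [(array([324.,  83.]), 0.69, array([0.4487, 0.2776, 0.062 ]))]
wedge_heel [(array([321., 185.]), 0.78, array([0.4528, 0.2084, 0.013 ]))]
```

View pics/w6.png

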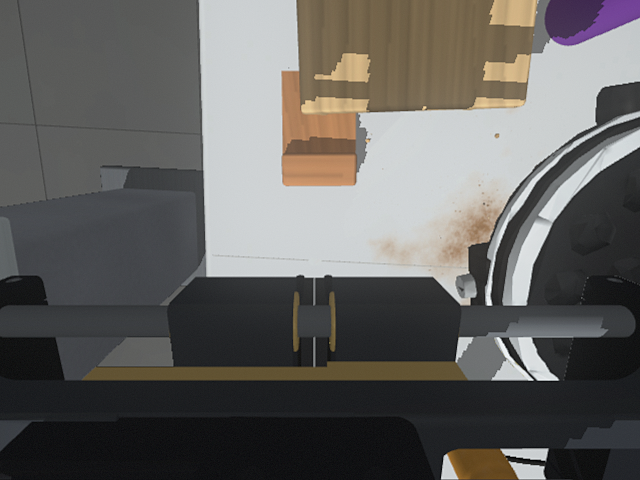

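```bash
python3 - <<'E'
from h import *
for q in("cream_can","sugar_shaker"):
    for n in("top","scene"):
        camera(n)
        for d in pinpoint(q,n)[:3]: print(q,n,round(d["conf"],2),ray(d["xy"],.062,n).round(3))
plan((.449,.2775,.1),-86.9,5)
E
```

```text
cream_can top 0.81 [0.531 0.445 0.062]
cream_can top 0.79 [0.626 0.343 0.062]
cream_can scene 0.56 [0.547 0.465 0.062]
sugar_shaker top 0.81 [0.543 0.396 0.062]
sugar_shaker top 0.43 [ 0.391 -0.175  0.062]
sugar_shaker scene 0.62 [0.534 0.388 0.062]
[0.04, -0.76, 0.35] -0.0
[0.04, -0.76, 0.35] -0.0
[0.04, -0.76, 0.35] -0.0
[0.04, -0.76, 0.35] -0.0
[0.04, -0.76, 0.35] -0.0
```

Request:
carry_out(
  rows=[
    [1,0,-0.75,0.2,0],
    [1,0,-0.8,0.3,0],
    [1,0,-0.8,0.35,0],
    [1,0,-0.8,0.35,0],
    [1,0,-0.5,0.3,0],
    [1,0,0,0,0],
  ],
)

```text
time: 9.38
ee_pos: [0.4444, 0.2764, 0.1066]
eef_rot: [1.0, 0.025, 0.004, -0.006]
ft_force: [-0.6, -0.7, 0.0]
width: 0.0003
```

```bash
python3 - <<'E'
from h import *
st();plan((.449,.2775,.08),-86.9,2)
E
```

```text
t 9.38 p [0.4444 0.2764 0.1066] yang,tilt [-87.2   0.8] F [-0.6 -0.7  0. ] w 0.0003 q [-1.01  0.22  0.42  1.91 -0.11  1.01 -0.5 ]
[0.07, -0.01, 0.44] -0.03
[0.07, -0.01, 0.44] -0.03
```

Request:
carry_out(
  rows=[
    [1,0.1,0,0.3,0],
    [1,0.05,0,0.3,0],
    [1,0,0,0.15,0],
    [1,0,0,0,0],
  ],
)

```text
time: 9.72
ee_pos: [0.4501, 0.2752, 0.0821]
eef_rot: [1.0, 0.025, 0.004, -0.005]
ft_force: [-1.0, -0.4, -0.2]
width: 0.0004
```

Request:
carry_out(
  rows=[
    [1,0,0,0.06,0],
  ],
)

```text
time: 9.8
ee_pos: [0.4505, 0.2743, 0.0803]
eef_rot: [1.0, 0.024, 0.005, -0.005]
ft_force: [-0.7, 0.1, -0.1]
width: 0.0006
```

Request:
carry_out(
  rows=[
    [1,0,-0.12,0.02,0],
    [1,-0.03,0,0.03,0],
  ],
)

```text
time: 9.97
ee_pos: [0.45, 0.2769, 0.0789]
eef_rot: [1.0, 0.023, 0.005, -0.005]
ft_force: [-1.0, -1.4, 0.2]
width: 0.0005
```

Request:
carry_out(
  rows=[
    [1,0,0,0.05,0],
  ],
)

```text
time: 10.05
ee_pos: [0.4501, 0.2769, 0.0777]
eef_rot: [1.0, 0.023, 0.005, -0.005]
ft_force: [1.2, -0.8, 0.2]
width: 0.0006
```

Request:
carry_out(
  rows=[
    [1,0,0,0.04,0],
  ],
)

```text
time: 10.13
ee_pos: [0.4502, 0.277, 0.0766]
eef_rot: [1.0, 0.023, 0.005, -0.005]
ft_force: [0.1, 1.0, -0.2]
width: 0.0003
```

Request:
carry_out(
  rows=[
    [1,0,0,0.04,0],
  ],
)

```text
time: 10.22
ee_pos: [0.4502, 0.277, 0.0762]
eef_rot: [1.0, 0.023, 0.005, -0.006]
ft_force: [-8.3, -5.5, 23.2]
width: 0.0005
```

Request:
carry_out(
  rows=[
    [1,0,0,0.03,0],
  ],
)

```text
time: 10.3
ee_pos: [0.4502, 0.277, 0.0763]
eef_rot: [1.0, 0.022, 0.005, -0.006]
ft_force: [-5.6, -3.1, 15.4]
width: 0.0008
```

It is firm: 15–23 N with no give, at TCP z = 0.076, which puts the tip at 62 mm. I'll hold briefly near 10 N.

Request:
carry_out(
  rows=[
    [1,0,0,0.02,0],
    [1,0,0,0.02,0],
    [1,0,0,0.02,0],
    [1,0,0,0.02,0],
    [1,0,0,0.02,0],
    [1,0,0,0.02,0],
  ],
)

```text
time: 10.8
ee_pos: [0.4503, 0.2769, 0.0765]
eef_rot: [1.0, 0.022, 0.004, -0.007]
ft_force: [-2.8, -1.9, 7.2]
width: 0.0003
```

```bash
python3 chk.py pics/w7.png; python3 -c "
from h import *
t=camera('top');cv2.imwrite('pics/top7.png',t)"
```

```text
t 10.8 p [0.4503 0.2769 0.0765] yang,tilt [-87.4   0.9] F [-2.8 -1.9  7.2] w 0.0003 q [-1.    0.28  0.41  1.93 -0.14  0.95 -0.47]
stand [0.4969 0.3792 0.0954] 0.952
stand_corner []
wedge_heel [(array([309., 357.]), 0.8, array([0.4502, 0.2077, 0.013 ]))]
```

Request:
carry_out(
  rows=[
    [1,0,0,0.035,0],
    [1,0,0,0.03,0],
    [1,0,0,0.03,0],
    [1,0,0,0.03,0],
  ],
)

```text
time: 11.53
ee_pos: [0.4503, 0.2769, 0.0764]
eef_rot: [1.0, 0.022, 0.004, -0.008]
ft_force: [-4.8, -2.4, 12.0]
width: 0.0009
```

Request:
carry_out(
  rows=[
    [1,0,0,0.03,0],
    [1,0,0,0.03,0],
    [1,0,0,0.03,0],
    [1,0,0,0.03,0],
  ],
)

```text
time: 11.87
ee_pos: [0.4503, 0.2769, 0.0764]
eef_rot: [1.0, 0.022, 0.003, -0.009]
ft_force: [-4.7, -3.3, 12.1]
width: 0.0004
```

Request:
carry_out(
  rows=[
    [1,0,0,-0.2,0],
    [1,0,0,-0.6,0],
    [1,0,0.2,-0.9,0],
    [1,0,0.8,-0.5,0],
    [1,0,1,-0.5,0],
    [1,0,1,-0.3,0],
    [1,0,1,0,0],
    [1,0,0.5,0,0],
    [1,0,0,0,0],
  ],
)

```text
time: 12.62
ee_pos: [0.4566, 0.1364, 0.1717]
eef_rot: [1.0, 0.024, 0.005, -0.01]
ft_force: [-0.3, -0.3, -0.1]
width: 0.0006
```

```bash
python3 chk.py pics/w8.png; python3 - <<'E'
from h import *
t=camera("top")
for q in("cream_can","sugar_shaker","cinnamon_jar"): 
    for d in pinpoint(q,"top")[:2]: print(q,round(d["conf"],2),ray(d["xy"],0 if q[1]=="i" else .062,"top").round(3))
s=camera("scene")
cv2.imwrite("pics/end.png",np.vstack([cv2.resize(t[190:300,140:440],(780,286)),cv2.resize(s[150:300,180:560],(780,308))]))
E
```

```text
t 12.62 p [0.4566 0.1364 0.1717] yang,tilt [-87.3   1.3] F [-0.3 -0.3 -0.1] w 0.0006 q [-0.89  0.03  0.53  1.96 -0.03  1.14 -0.3 ]
stand [0.4964 0.3798 0.0757] 0.0
stand_corner [(array([312.,  58.]), 0.91, array([0.4478, 0.2779, 0.062 ]))]
wedge_heel [(array([311., 161.]), 0.69, array([0.4509, 0.2086, 0.013 ]))]
cream_can 0.77 [0.53  0.452 0.062]
cream_can 0.63 [0.624 0.343 0.062]
sugar_shaker 0.71 [0.54  0.398 0.062]
cinnamon_jar 0.77 [ 0.451 -0.077  0.   ]
```

View pics/end.png

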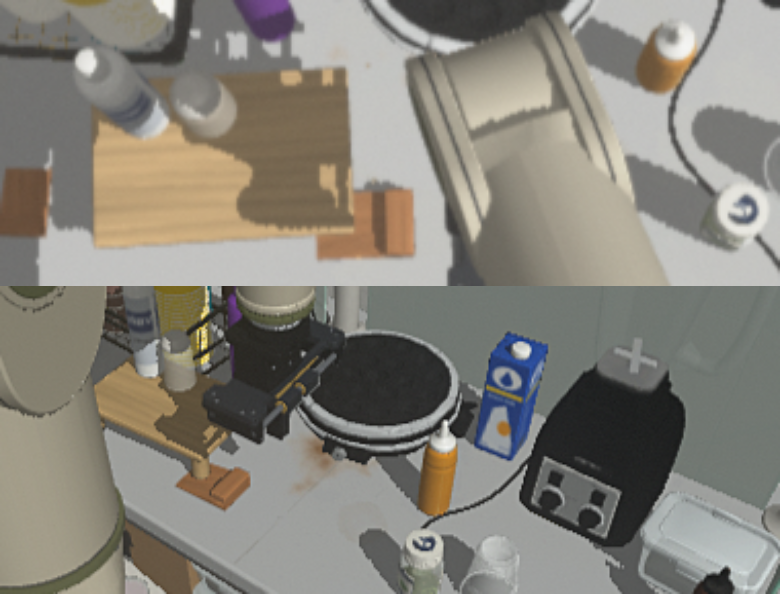

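View pics/w8.png

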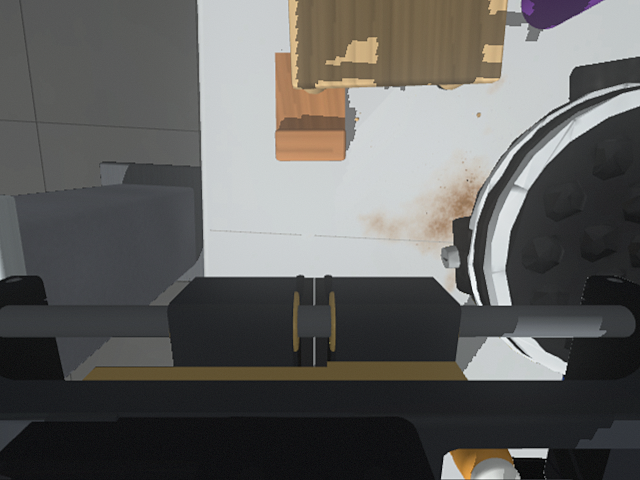

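The worn foot now rests on the wedge: its heel is at (310,145) in the wrist view, and the leg stands on the ramp at (205,470) in the scene crop. The can, shaker and jar are standing where they were. Handing in.

```bash
python3 -c "
from h import *
print(close_job())"
```

```text
the job is handed in; nothing more can be done
None
```

The larger wedge is under the riser's worn foot and snug, and the riser held steady under the press test. I handed the job in at about 13 s of the 56 s allowed.

- **Push:** I pushed the wedge by its heel with both half-closed fingers. At the foot the force rose to about 8 N with almost no further travel, so I stopped there.
- **Press test:** I pressed on the corner above the foot, about 12 N while holding and 23 N for a moment at first contact. The corner did not give measurably. The tip sat at about 62 mm, which is the riser's level height.
- **After backing off:** The wedge heel was still at y ≈ 0.208–0.209, where it was before pressing. The corner point stayed within about 1 mm. The can, shaker and jar were standing in place, to within the several-millimetre spread of the measurements.
- **Checks that failed:** While I was pressing, the gripper hid the riser, so the top-camera check of its position failed. The final top-camera check of the riser came back exactly equal to its starting guess with zero error, so I don't count it. What I have for the riser is the good check from before pressing (within about 2 mm of its first position), the wrist view and the final pictures.

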